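Post the used press mould through the flap of the return box

TASK

Push the green press mould along the shelf of the return box until it goes in through the blue swinging flap and drops flat into the catch behind it, then draw the fingers back out so that the flap falls shut. Only push the mould, never lift or carry it, and leave the white mould, the little jar and everything else where they are.

Things in the scene. Friction and masses are not known exactly. Their poses are not given: they have to be found in the camera images.
- box: Return box, fixed: plywood, open shelf in front, catch with clear roof behind. Origin on the table top in the middle of the doorway; x points into the box (the way the mould goes in), y left, z up. Flat shelf, no rims: top 50 mm above the table, x -190 to -6 mm, y -145 to +145 mm. Roof top 114 mm above the table, nothing on the box is higher.
- shelf_edge (a point): Middle of the shelf's inner edge, on top, at box x = -6 mm. The shelf ends here in a 26 mm step down. Once its tail is pushed past this edge the mould drops below the flap; until then it tips on the edge and props the flap. The fingertips must reach some 5 to 10 mm into the doorway: upright fingers meet the lintel first, fingers leaning back 15 to 30 degrees, tips leading, pass under it.
- catch (a point): Middle of the catch floor, 24 mm above the table, at box x = 78 mm. The floor runs from box x = -6 to +162 mm and is 150 mm wide.
- doorway (a point): Middle of the lintel's lower edge, 102 mm above the table (52 mm over the shelf), at box x = 0. The lintel is 12 mm high, x -2 to +8 mm. The doorway is 114 mm wide (y -57 to +57 mm); its posts stand at |y| 57 to 122 mm, from x = -2 mm inwards.
- flap (a joint): Angle of the blue gravity flap (108 mm wide, 46 mm long, 3 mm thick, 90 g), hung in the doorway on a level hinge along its top edge, 100 mm above the table at box x = 2 mm: 0 = shut, hanging plumb; grows as its lower edge swings into the box, up to 1.45 rad. Opens inwards only, with under 1 N; falls shut by itself within about a second.
- flap_edge (a point): Middle of the flap's lower edge, 3 mm above shelf height when shut.
- green_mould: The green press mould to be posted: a rigid plastic block 80 mm long (its x axis), 46 mm wide (y), 20 mm high, with a shallow recess 3 mm deep in its top; about 110 g (varies). Origin at the centre of its underside. It starts flat on the shelf, to the left or to the right of the doorway, its length roughly towards the flap (within 25 degrees of the box's x axis).
- white_mould: A white mould of the same shape and size on the other side of the shelf; it stays there. Origin at the centre of its underside.
- jar: A small amber jar, 30 mm across and 40 mm high, standing on the shelf beside the doorway near a post. Origin at the centre of its underside. Leave it standing.
- bowl: A terracotta bowl, 110 mm across, 50 mm high, on the table to the right. Leave alone.
- mug: A white mug, 72 mm across, 85 mm high, on the table to the left. Leave alone.
- slip: A white plastic bottle, 60 mm across, 150 mm high, on the table to the right. Leave alone.
- brush: A brush lying on the table to the left. Leave alone.
- rib: A flat wooden shaping rib, 100 x 45 x 6 mm, on the table to the right. Leave alone.
Mind the look-alikes: they are no part of the job. Of the things that look like the green_mould, the largest one is meant.

How it is judged:
On the way:
1. the green mould, still on the shelf, pushes the flap open (value of joint flap above 0.25 rad and x of green_mould in the frame of box above -0.05 m and height (world z) of green_mould above 0.04 m), for 0.05 s.
At the end, for the whole second after the job is handed in: The green mould lies still and flat (within 0.1 rad) on the catch floor behind the shelf edge, the flap hangs shut (below 0.05 rad), and the white mould is still on the shelf (height (world z) of green_mould between 0.018 and 0.03 m and angle between green_mould's own z axis and vertical below 0.1 rad and x of green_mould in the frame of box between 0.02 and 0.14 m and y of green_mould in the frame of box between -0.075 and 0.075 m and linear speed of green_mould below 0.02 m/s and value of joint flap below 0.05 rad and x of white_mould in the frame of box below -0.03 m and height (world z) of white_mould above 0.045 m); the robot touches nothing.
It fails at once if the green mould is lifted (its underside centre more than 18 mm above the shelf) or knocked off the shelf onto the table (height (world z) of green_mould above 0.068 m or height (world z) of green_mould below 0.015 m).
It fails at once if the green mould is turned over (angle between green_mould's own z axis and vertical above 1.3 rad).
It fails at once if the white mould or the jar is shifted more than 20 mm (distance of any of white_mould, jar from where it was at the start of the episode above 0.02 m).
It fails at once if the jar is knocked over (angle between jar's own z axis and vertical above 0.5 rad).
It fails at once if something else on the table is shifted more than 30 mm (distance of any of bowl, mug, slip, brush, rib from where it was at the start of the episode above 0.03 m).
It also fails if it takes over 58 s, if anything falls off the work surface, if the arm or the gripper's body presses on something with over 40 N, if the wrist force passes 120 N, or if a joint passes its speed limit or range.

ROBOT

A 6-joint arm with a two-finger parallel gripper is mounted at the origin on the work surface. World frame = base frame: x ahead of the robot, y to its left, z up, the work surface at z = 0. Lengths are in m, angles in rad, forces in N, time in s.
With the tool pointing down it reaches from about 0.275 to 0.725 m from the base axis. Payload 5.6 kg.
Tool frame: the origin (TCP) lies midway between the tips of the shut fingers; the grasp point (between the pads) lies 19 mm behind it (manip.hold_point_z is the z of the grasp point in the tool frame, in m); z points along the fingers, y is the direction in which the jaws open and shut (so a half turn about z gives the same grasp; the last joint's range is limited). The gripper opens to 85 mm and grips with 20 to 120 N. Pads are 22 mm wide; open, the fingers measure 114 mm over their backs; the gripper's body (76 mm by 85 mm) begins 54 mm behind the grasp point. The pads swing forward as they close: fully open they stand 13 mm farther back than shut.
Start: joints at [1.621, 0.255, 0.108, 0, -1.424, -0.285], TCP at [0.128, 0.535, 0.231] pointing down, gripper open.
Joint ranges: [-2.95, 2.95], [-1.21, 1.97], [-1.09, 1.5], [-2.87, 1.71], [-2.94, -0.07], [-3.05, 3.05]. Speed limits (rad/s): [2.57, 2.57, 3.14, 3.14, 3.14, 3.14].

INTERFACE

Orientations are given as [roll, pitch, yaw] about the fixed x, y, z axes, in that order (R = Rz(yaw) Ry(pitch) Rx(roll)).
In Python, from cell import readout, vision, manip, recognise, trace gives the robot as it stands.
- The arm moves only by the tool jog_arm, never from a script. Its argument "plan" is a list of rows, each an object with "xyz": the shift along the world's x, y, z in m, a list of three; "angular": the turn, a rotation vector about the world's x, y, z in degrees, a list of three; "gripper": the opening in per cent of the stroke, from 0 (shut) to 100 (fully open). A call has 1 to 5 rows; each row shifts and turns the commanded pose from where the row before left it; what a row does not reach is not made up. A row lasts 1/10 s, in which the tool goes at most 50 mm and 8.59 degrees, less where a joint would pass 70% of its speed; a pose out of reach is approached as far as the arm can. A call with a gripper value outside its range is refused whole. The fingers move at their own pace and stop on an object; "force" is the grip in N (left out, the last holds). Time passes only in rows, so rows that do not move let the fingers close. It gives the time, the measured TCP pose, the force and the opening at its end, in the units of the state.
- readout.observe(): the state, without advancing time (a new reading comes with each control period).
- vision.get_image(name): name is "side" or "top" or "wrist"; returns the picture (420x560x3 uint8, red, green, blue); there is no depth.
- vision.camera_info(name): a dict with "intrinsics" (3x3 intrinsics, pixels), "rvec" (rotation vector, rad) and "tvec" (3), from world to camera coordinates, as OpenCV has them. Camera axes: x right, y down, z forward; pixel columns grow to the right and rows downward; lengths in m; the calibration is good to about 2 mm. The wrist camera is an equidistant fisheye: a pixel r from the principal point sees the ray r / f radians off the axis. A picture is of the moment at which its call begins: read the wrist's pose just before it. camera_info takes no time and is no camera call; for the wrist camera it gives the pose at the moment of the call.
- manip.sign_off(): hands the job in, once; it reports no verdict.
Trained networks look in the newest picture that a camera, given by its name, has taken for a name from the list of things; names that differ only in an ending like _2 or _b are one class to them, and where a whole thing is asked for, a point or a joint stands for the part that bears it (a point fixed in the world has none). Each returns a list of dicts, best first, with "conf" (0 to 1); they miss things now and then, are a little off and sometimes report something else, mostly with a low value. They report only what shows in the picture. A call takes as long as a camera call. They do not tell look-alikes from the thing itself.
- recognise(camera, target): "at" ([x, y, z] in m, in the coordinates of the camera as it stood for that picture, good to about 4 mm: the middle of the surface that is visible of it).
- trace(camera, target): "region" (420x560 bool, what is visible of it).
The state is a dict: "clock": time; "q": joint angles; "dq": joint speeds; "tau": joint torques, N m; "position": TCP position; "tcp_rot": TCP orientation; "ft_force": force on the tool from outside, world axes, zero at the start; "ft_torque": the same for the moment, N m; "width": finger opening in m.
Only numpy, scipy, OpenCV 4.12 (cv2) and the standard library are available. Lean on these libraries where they do the work, as an engineer would, in place of code of your own. Each camera call takes 0.05 s, during which the arm holds its last target.

## Working session

There is one attempt and no reset: what is moved stays moved. The work goes in short steps, Python scripts to look and compute and a tool call to move; the robot and the scene stay as the last step left them, time stands still between calls to the robot, and variables do not carry over. Pictures are saved under pics/ and viewed, and the job is handed in when it is done.

Besides the shell and the picture viewer there is one more tool, called by a JSON object that holds its "fn" and its "kwargs", one argument or row to a line. jog_arm: Moves the arm, as the interface text tells. Its arguments: {"type":"object","properties":{"plan":{"type":"array"},"force":{"type":"number"}},"required":["plan"]}

```bash
ls; mkdir -p pics; python3 - <<'E'
from cell import readout, vision, manip, recognise, trace
import cv2,numpy as np
print(readout.observe())
for n in ("top","side","wrist"):
    im=vision.get_image(n); cv2.imwrite(f"pics/{n}0.png",im[:,:,::-1])
    ci=vision.camera_info(n); print(n,ci)
    R,_=cv2.Rodrigues(np.array(ci["rvec"])); t=np.array(ci["tvec"]).ravel()
    for k in ("green_mould","white_mould","jar","box","flap","shelf_edge","catch","doorway","flap_edge"):
        try:
            for d in recognise(n,k)[:3]: print(n,k,round(d["conf"],2),np.round(R.T@(np.array(d["at"])-t),4))
        except Exception as e: print(k,e)
print(readout.observe()["clock"])
E
```

```text
pics
{'clock': 0.0, 'q': array([ 1.62061043e+00,  2.55737985e-01,  1.07021546e-01, -5.04517777e-04,
       -1.42387550e+00, -2.84641055e-01]), 'dq': array([ 0.00126808, -0.00125649,  0.00076727, -0.00065974, -0.00054684,
        0.00092873]), 'tau': array([-1.30938301e-04, -3.86634207e+01,  2.37946361e+01,  5.36531791e+00,
       -6.08118557e-03,  5.31375306e-06]), 'position': array([0.12776536, 0.53445512, 0.23040272]), 'tcp_rot': array([ 3.13972916e+00, -2.53642502e-05, -2.34901230e-01]), 'ft_force': array([ 0.18939877,  0.32526717, -0.13835056]), 'ft_torque': array([-0.01697823,  0.04666105,  0.01461988]), 'width': 0.0852105689325411}
top {'intrinsics': array([[508.23100508,   0.        , 279.74019062],
       [  0.        , 508.23100508, 211.8551424 ],
       [  0.        ,   0.        ,   1.        ]]), 'rvec': array([ 2.11369754, -2.09818793,  0.23932702]), 'tvec': array([-0.01477987,  0.52750923,  1.29607424])}
top green_mould 0.88 [ 0.5617 -0.0913  0.067 ]
top green_mould 0.82 [ 0.5045 -0.235   0.008 ]
top green_mould 0.62 [ 0.5965 -0.2386  0.0143]
top white_mould 0.79 [0.522
[... 685 characters left out ...]
ld 0.54 [ 0.5947 -0.245   0.0145]
side white_mould 0.83 [0.5145 0.0719 0.0668]
side jar 0.51 [0.5962 0.1105 0.0796]
side box 0.57 [ 0.6342 -0.0189  0.0481]
side box 0.36 [ 0.3076 -0.4175  0.0074]
side flap 0.92 [0.6424 0.0083 0.0771]
side shelf_edge 0.62 [ 0.6329 -0.0171  0.0474]
side catch 0.78 [ 0.6342 -0.0207  0.0526]
side doorway 0.6 [ 0.6329 -0.0186  0.0511]
side flap_edge 0.71 [0.6478 0.0077 0.0781]
wrist {'intrinsics': array([[325.1922621 ,   0.        , 278.52913967],
       [  0.        , 325.1922621 , 209.62617882],
       [  0.        ,   0.        ,   1.        ]]), 'rvec': array([-1.82850332,  2.31607394,  0.32590524]), 'tvec': array([ 0.54994491, -0.03442067,  0.38010501])}
1.5
```

View pics/top0.png

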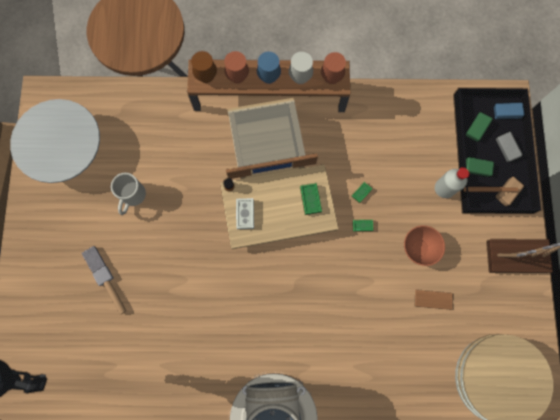

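View pics/side0.png

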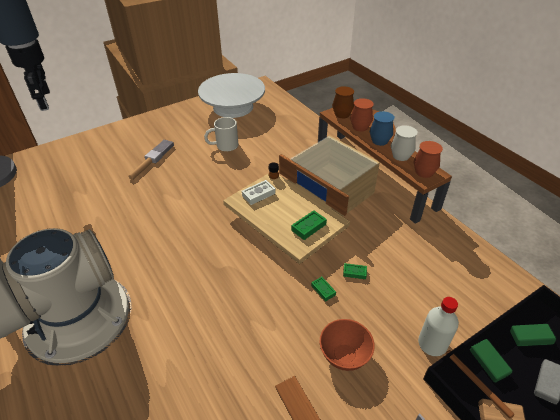

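The top view shows the box with its shelf facing the robot. The green mould is at about (311,198), right of the doorway, the white one at (245,213), and the jar at (229,184). The two smaller green blocks are on the table. Next I'll measure the edges.

```bash
python3 - <<'E'
import cv2
a=cv2.imread("pics/top0.png")[90:255,210:350]; cv2.imwrite("pics/topc.png",cv2.resize(a,None,fx=3.6,fy=3.6,interpolation=cv2.INTER_CUBIC))
a=cv2.imread("pics/side0.png")[130:265,215:390]; cv2.imwrite("pics/sidec.png",cv2.resize(a,None,fx=4,fy=4,interpolation=cv2.INTER_CUBIC))
E
```

```text
(no output)
```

View pics/topc.png

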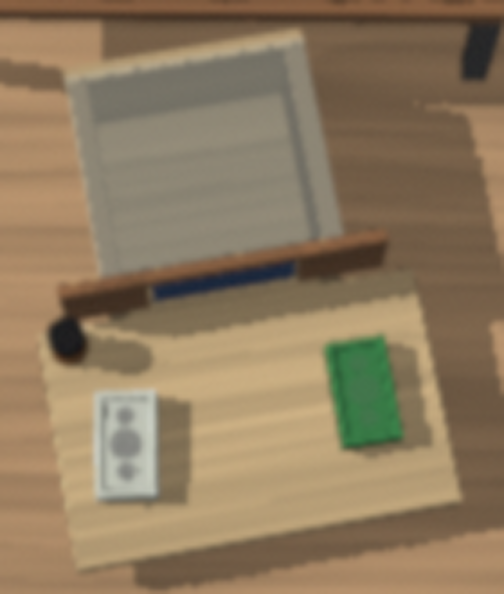

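View pics/sidec.png

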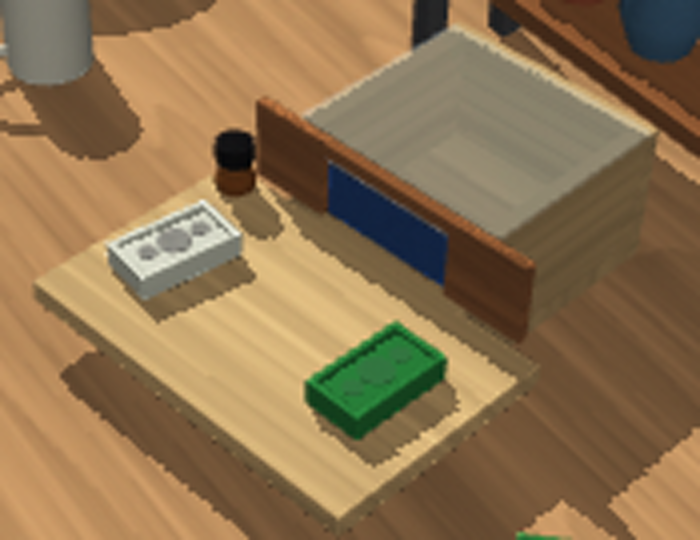

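```bash
cat > h.py <<'E'
from cell import readout, vision, manip, recognise, trace
import cv2,numpy as np
from scipy.optimize import least_squares
C={n:vision.camera_info(n) for n in ("top","side")}
def proj(n,P):
    c=C[n]; return cv2.projectPoints(np.array(P,float).reshape(-1,3),np.array(c["rvec"]),np.array(c["tvec"]),c["intrinsics"],None)[0][:,0]
def tc(p): return np.array(p,float)/3.6+[210,90]
def sc(p): return np.array(p,float)/4+[215,130]
def P(pose,L):
    x,y,a=pose; L=np.array(L,float); c,s=np.cos(a),np.sin(a)
    return np.c_[x+c*L[:,0]-s*L[:,1],y+s*L[:,0]+c*L[:,1],L[:,2]]
def fit(obs,p0):
    f=lambda p:np.concatenate([(proj(n,P(p,L))-px).ravel() for n,L,px in obs])
    r=least_squares(f,p0,loss="soft_l1"); return r.x,np.round(f(r.x).reshape(-1,2),1)
E
python3 - <<'E'
from h import *
sh=[[-.19,.145,.05],[-.19,-.145,.05],[-.006,-.145,.05]]; li=[[-.002,.122,.114],[-.002,-.122,.114]]
b,r=fit([("top",sh,tc([(78,570),(461,500),(415,290)])),("side",sh,sc([(35,287),(340,522),(537,370)])),("top",li,tc([(62,298),(387,243)])),("side",li,sc([(260,100),(532,269)]))],[.64,.01,.15])
print("box",np.round(b,4),r.tolist())
T=[[.04,.023,.07],[.04,-.023,.07],[-.04,-.023,.07],[-.04,.023,.07]]
def rel(g):
    c,s=np.cos(b[2]),np.sin(b[2]);d=g[:2]-b[:2]
    return np.round([c*d[0]+s*d[1],-s*d[0]+c*d[1],np.degrees(g[2]-b[2])],4)
g,r=fit([("top",T,tc([(325,346),(382,337),(402,436),(343,448)])),("side",T,sc([(398,323),(446,357),(357,417),(306,387)]))],[.56,-.1,.1])
print("green",np.round(g,4),rel(g),r.tolist())
w,r=fit([("top",T,tc([(98,392),(157,390),(157,497),(95,497)])),("side",T,sc([(205,202),(242,238),(145,280),(110,243)]))],[.52,.08,.1])
print("white",np.round(w,4),rel(w),r.tolist())
j,r=fit([("top",[[0,0,.09]],tc([(68,336)])),("side",[[0,0,.09]],sc([(235,142)]))],[.59,.11,0.])
print("jar",rel(j))
E
```

```text
box [0.6437 0.0073 0.1858] [[0.2, -0.1], [1.4, 0.2], [0.5, -6.3], [-1.4, -1.8], [-1.0, -0.4], [0.7, -0.9], [-0.1, -0.4], [1.7, -0.8], [-1.2, 0.2], [-1.5, 0.5]]
green [ 0.5631 -0.0955  0.1783] [-0.0982 -0.0862 -0.4304] [[0.2, -0.8], [1.2, -1.1], [1.3, 0.1], [0.6, -0.4], [-1.6, -1.1], [-0.3, -0.3], [-0.6, 0.7], [-1.1, -1.7]]
white [0.5215 0.0786 0.0151] [-0.1069  0.0926 -9.7773] [[0.1, -0.6], [1.0, -0.2], [0.9, -0.3], [0.6, -0.2], [-0.2, -0.9], [-0.3, -0.8], [-1.5, -0.1], [-1.6, -0.4]]
jar [ -0.0237   0.1222 -10.6444]
```

{"fn": "jog_arm", "kwargs": {
  "plan": [
    {"xyz": [0.022,-0.034,0],"angular": [0,0,2.4],"gripper": 0},
    {"xyz": [0.022,-0.034,0],"angular": [0,0,2.4],"gripper": 0},
    {"xyz": [0.022,-0.034,0],"angular": [0,0,2.4],"gripper": 0},
    {"xyz": [0.022,-0.034,0],"angular": [0,0,2.4],"gripper": 0},
    {"xyz": [0.022,-0.034,0],"angular": [0,0,2.4],"gripper": 0}
  ],
  "force": 20
}}

```text
clock: 2.0
position: [0.2385, 0.3635, 0.2314]
tcp_rot: [-3.141, -0.0, -0.023]
ft_force: [0.8, 0.4, 0.1]
width: 0.0121
```

{"fn": "jog_arm", "kwargs": {
  "plan": [
    {"xyz": [0.022,-0.034,0],"angular": [0,0,2.4],"gripper": 0},
    {"xyz": [0.022,-0.034,0],"angular": [0,0,2.4],"gripper": 0},
    {"xyz": [0.022,-0.034,0],"angular": [0,0,2.4],"gripper": 0},
    {"xyz": [0.022,-0.034,0],"angular": [0,0,2.4],"gripper": 0},
    {"xyz": [0.022,-0.034,0],"angular": [0,0,2.4],"gripper": 0}
  ]
}}

```text
clock: 2.5
position: [0.3485, 0.1935, 0.2316]
tcp_rot: [-3.141, -0.001, 0.186]
ft_force: [1.7, 0.1, -0.1]
width: -0.0
```

{"fn": "jog_arm", "kwargs": {
  "plan": [
    {"xyz": [0.022,-0.034,0],"angular": [0,0,0],"gripper": 0},
    {"xyz": [0.022,-0.034,0],"angular": [0,0,0],"gripper": 0},
    {"xyz": [0.022,-0.034,0],"angular": [0,0,0],"gripper": 0},
    {"xyz": [0.022,-0.034,0],"angular": [0,0,0],"gripper": 0},
    {"xyz": [0.022,-0.034,0],"angular": [0,0,0],"gripper": 0}
  ]
}}

```text
clock: 3.0
position: [0.4586, 0.0233, 0.2315]
tcp_rot: [-3.141, -0.001, 0.184]
ft_force: [1.6, 0.5, -0.4]
width: -0.0001
```

{"fn": "jog_arm", "kwargs": {
  "plan": [
    {"xyz": [0.022,-0.034,0],"angular": [0,0,0],"gripper": 0},
    {"xyz": [0.022,-0.034,0],"angular": [0,0,0],"gripper": 0},
    {"xyz": [0.022,-0.034,0],"angular": [0,0,0],"gripper": 0},
    {"xyz": [0.022,-0.034,0],"angular": [0,0,0],"gripper": 0},
    {"xyz": [0.022,-0.034,0],"angular": [0,0,0],"gripper": 0}
  ]
}}

```text
clock: 3.5
position: [0.5687, -0.1467, 0.2313]
tcp_rot: [3.142, -0.0, 0.184]
ft_force: [1.1, -0.1, 0.5]
width: 0.0001
```

{"fn": "jog_arm", "kwargs": {
  "plan": [
    {"xyz": [0.004,-0.003,-0.04],"angular": [0,0,0],"gripper": 0},
    {"xyz": [0,0,-0.04],"angular": [0,0,0],"gripper": 0},
    {"xyz": [0,0,-0.04],"angular": [0,0,0],"gripper": 0},
    {"xyz": [0,0,-0.03],"angular": [0,0,0],"gripper": 0},
    {"xyz": [0,0,0],"angular": [0,0,0],"gripper": 0}
  ]
}}

```text
clock: 4.0
position: [0.5686, -0.1477, 0.0766]
tcp_rot: [-3.139, 0.009, 0.183]
ft_force: [0.1, -0.2, 0.4]
width: 0.0
```

```bash
cat > look.py <<'E'
import sys
from h import *
def look(tag):
    a=vision.get_image("top"); b=vision.get_image("side"); w=vision.get_image("wrist")
    a=cv2.resize(a[90:255,210:350],None,fx=3,fy=3,interpolation=cv2.INTER_CUBIC)
    b=cv2.resize(b[130:265,215:390],None,fx=2.1,fy=3*165/405*0+2.1,interpolation=cv2.INTER_CUBIC)
    w=cv2.resize(w,None,fx=0.37*1.0,fy=0.37)
    H=max(a.shape[0],b.shape[0]+w.shape[0]); im=np.zeros((H,a.shape[1]+b.shape[1],3),np.uint8)
    im[:a.shape[0],:a.shape[1]]=a; im[:b.shape[0],a.shape[1]:]=b; im[b.shape[0]:b.shape[0]+w.shape[0],a.shape[1]:a.shape[1]+w.shape[1]]=w
    cv2.imwrite(f"pics/{tag}.png",im[:,:,::-1])
B=np.array([.6437,.0073,.1858])
def rel(p):
    c,s=np.cos(B[2]),np.sin(B[2]);d=np.array(p)[:2]-B[:2]
    return np.round([c*d[0]+s*d[1],-s*d[0]+c*d[1]],4)
if __name__=="__main__":
    look(sys.argv[1]); s=readout.observe(); print(s["clock"],np.round(s["position"],4),rel(s["position"]),np.round(s["tcp_rot"],3),np.round(s["ft_force"],1))
E
python3 look.py a1
```

```text
4.15 [ 0.5733 -0.1484  0.0833] [-0.098 -0.14 ] [ 3.14e+00 -3.00e-03  1.85e-01] [ 0.4 -0.7  0.4]
```

View pics/a1.png

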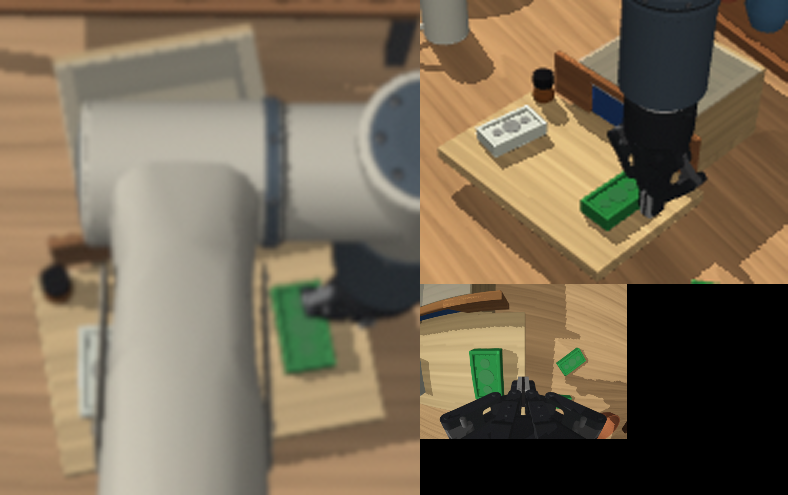

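{"fn": "jog_arm", "kwargs": {
  "plan": [
    {"xyz": [0,0,-0.013],"angular": [0,0,0],"gripper": 0},
    {"xyz": [0,0,-0.012],"angular": [0,0,0],"gripper": 0},
    {"xyz": [0,0,0],"angular": [0,0,0],"gripper": 0},
    {"xyz": [-0.0018,0.0098,0],"angular": [0,0,0],"gripper": 0},
    {"xyz": [-0.0018,0.0098,0],"angular": [0,0,0],"gripper": 0}
  ]
}}

```text
clock: 4.65
position: [0.5685, -0.128, 0.0567]
tcp_rot: [3.141, -0.001, 0.184]
ft_force: [0.4, -1.7, 0.1]
width: -0.0001
```

{"fn": "jog_arm", "kwargs": {
  "plan": [
    {"xyz": [-0.0018,0.0098,0],"angular": [0,0,0],"gripper": 0},
    {"xyz": [-0.0018,0.0098,0],"angular": [0,0,0],"gripper": 0},
    {"xyz": [-0.0018,0.0098,0],"angular": [0,0,0],"gripper": 0},
    {"xyz": [0,0,0],"angular": [0,0,0],"gripper": 0}
  ]
}}

```text
clock: 5.05
position: [0.5628, -0.0976, 0.0565]
tcp_rot: [-3.141, -0.0, 0.186]
ft_force: [-0.8, 0.3, -0.1]
width: -0.0003
```

```bash
python3 look.py a2
```

```text
5.2 [ 0.5629 -0.0989  0.0563] [-0.099  -0.0895] [-3.141  0.     0.184] [ 0.   0.1 -0.6]
```

View pics/a2.png

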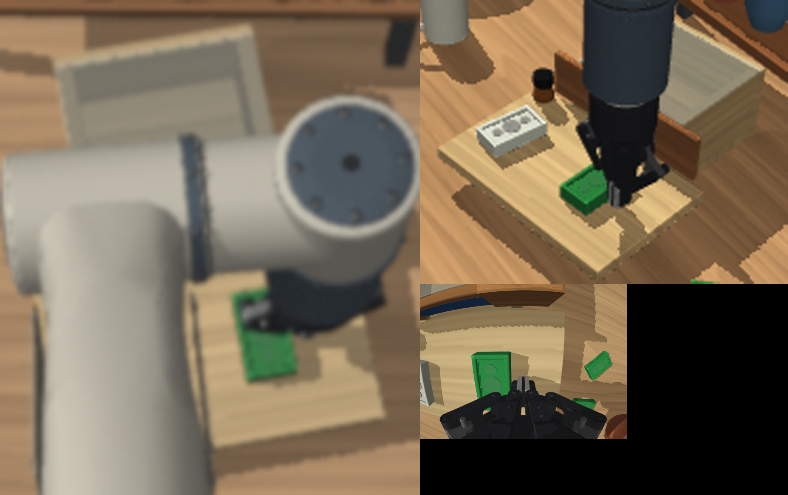

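{"fn": "jog_arm", "kwargs": {
  "plan": [
    {"xyz": [-0.0018,0.0098,0],"angular": [0,0,0],"gripper": 0},
    {"xyz": [-0.0018,0.0098,0],"angular": [0,0,0],"gripper": 0},
    {"xyz": [-0.0018,0.0098,0],"angular": [0,0,0],"gripper": 0},
    {"xyz": [-0.0018,0.0098,0],"angular": [0,0,0],"gripper": 0},
    {"xyz": [0,0,0],"angular": [0,0,0],"gripper": 0}
  ]
}}

```text
clock: 5.7
position: [0.5555, -0.0584, 0.0563]
tcp_rot: [-3.141, -0.0, 0.186]
ft_force: [0.3, -0.9, 0.5]
width: -0.0001
```

```bash
python3 look.py a3; python3 - <<'E'
import cv2
from h import *
a=vision.get_image("side")[130:265,215:390]; cv2.imwrite("pics/a3s.png",cv2.resize(a,None,fx=4,fy=4,interpolation=cv2.INTER_CUBIC)[:,:,::-1])
a=vision.get_image("wrist"); cv2.imwrite("pics/a3w.png",a[:,:,::-1])
E
```

```text
5.85 [ 0.5557 -0.0597  0.0563] [-0.0988 -0.0496] [-3.142 -0.     0.185] [-0.8  0.3 -1. ]
```

View pics/a3.png

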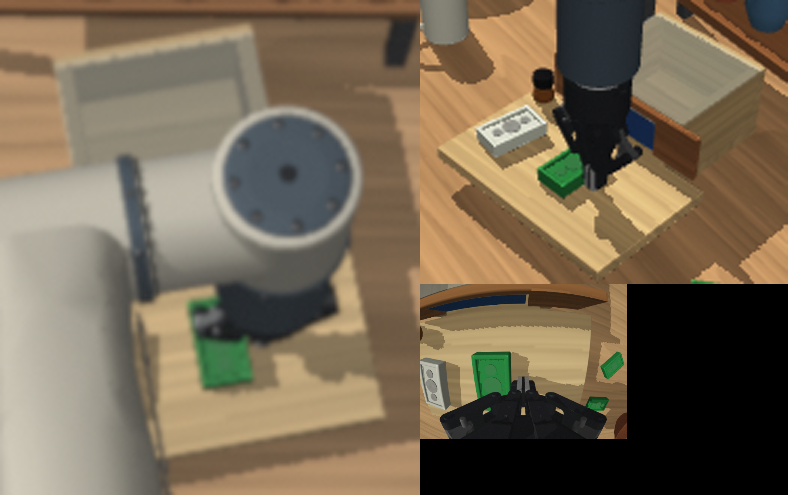

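View pics/a3s.png

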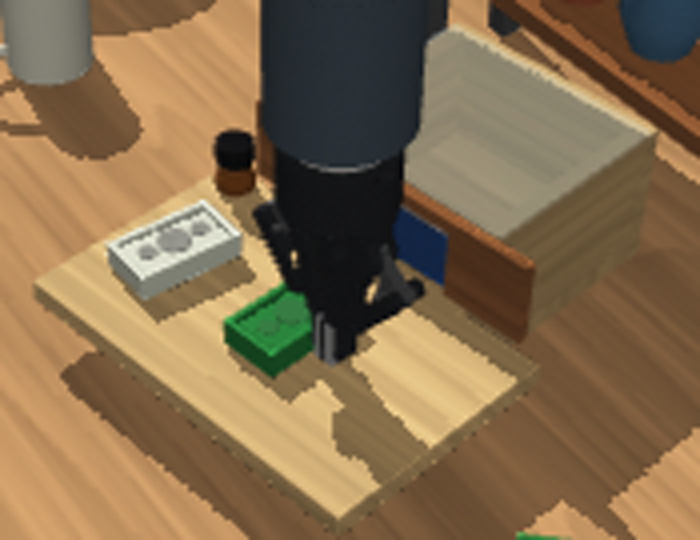

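View pics/a3w.png

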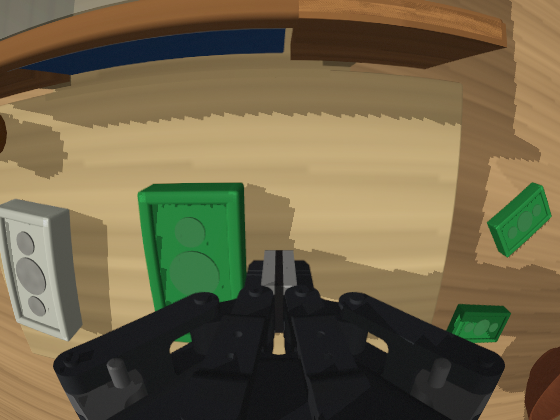

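```bash
python3 - <<'E'
from look import *
T=np.array([[.04,.023,.07],[.04,-.023,.07],[-.04,-.023,.07],[-.04,.023,.07]])
t3=lambda p:np.array(p,float)/3+[210,90]
g,r=fit([("top",T[[3,2,0]],t3([(203,388),(251,381),(189,301)])),("side",T[[3,2]],sc([(225,325),(275,354)]))],[.55,-.02,.1])
print(g,rel(g),np.degrees(g[2]-B[2]),r.tolist())
E
```

```text
[ 0.54951325 -0.02185293  0.18773406] [-0.098  -0.0113] 0.11081359104154631 [[0.5, -0.4], [1.6, -1.1], [-0.3, -0.3], [-1.3, -1.2], [-1.3, 0.7]]
```

{"fn": "jog_arm", "kwargs": {
  "plan": [
    {"xyz": [-0.0011,0.006,0],"angular": [0,0,0],"gripper": 0},
    {"xyz": [-0.0009,0.005,0],"angular": [0,0,0],"gripper": 0},
    {"xyz": [0,0,0],"angular": [0,0,0],"gripper": 0},
    {"xyz": [0.0018,-0.0098,0],"angular": [0,0,0],"gripper": 0},
    {"xyz": [0.0018,-0.0098,0.01],"angular": [0,0,0],"gripper": 0}
  ]
}}

```text
clock: 6.45
position: [0.5564, -0.0691, 0.0654]
tcp_rot: [-3.141, 0.003, 0.185]
ft_force: [1.0, -0.9, -0.4]
width: -0.0
```

{"fn": "jog_arm", "kwargs": {
  "plan": [
    {"xyz": [0,0,0.03],"angular": [0,0,0],"gripper": 0},
    {"xyz": [0,0,0.03],"angular": [0,0,0],"gripper": 0},
    {"xyz": [-0.034,0.004,0.01],"angular": [0,0,0],"gripper": 0},
    {"xyz": [-0.034,0.004,0],"angular": [0,0,0],"gripper": 0},
    {"xyz": [0,0,0],"angular": [0,0,0],"gripper": 0}
  ]
}}

```text
clock: 6.95
position: [0.4863, -0.0612, 0.1375]
tcp_rot: [-3.141, -0.0, 0.183]
ft_force: [0.3, 0.6, -0.1]
width: -0.0001
```

```bash
python3 look.py a4; python3 - <<'E'
import cv2
from h import *
a=vision.get_image("side")[130:265,215:390]; cv2.imwrite("pics/a4s.png",cv2.resize(a,None,fx=4,fy=4,interpolation=cv2.INTER_CUBIC)[:,:,::-1])
a=vision.get_image("wrist"); cv2.imwrite("pics/a4w.png",a[:,:,::-1])
E
```

```text
7.1 [ 0.49   -0.0611  0.1372] [-0.1637 -0.0388] [ 3.141e+00 -2.000e-03  1.840e-01] [0.3 0.5 0.4]
```

View pics/a4.png

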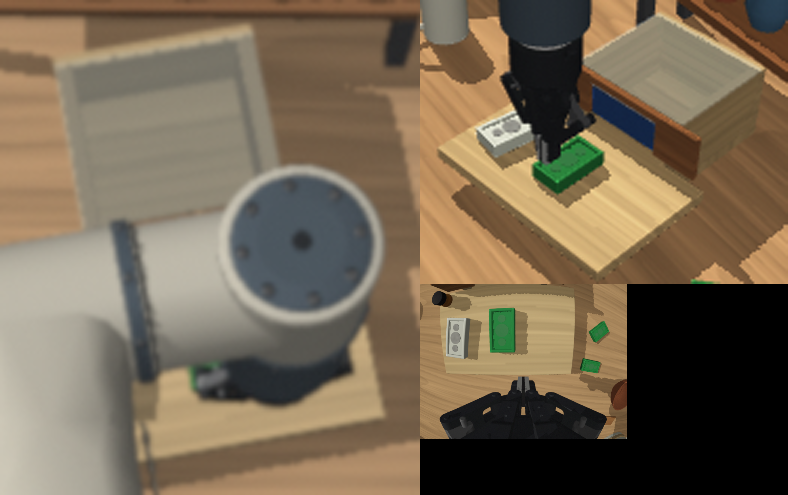

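View pics/a4s.png

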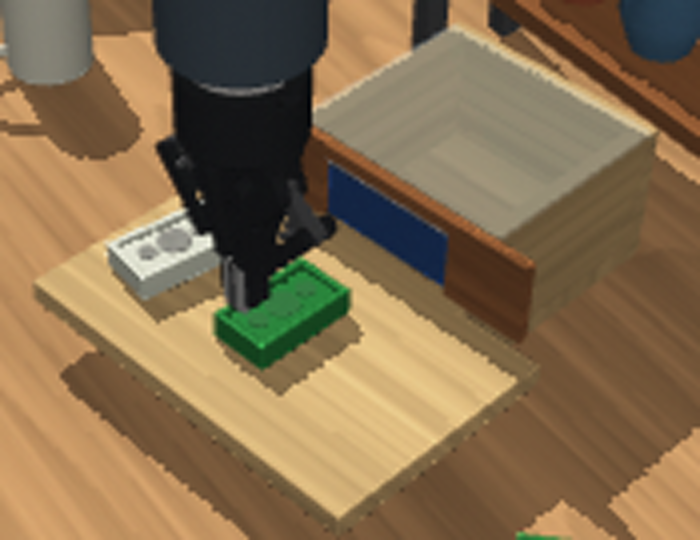

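View pics/a4w.png

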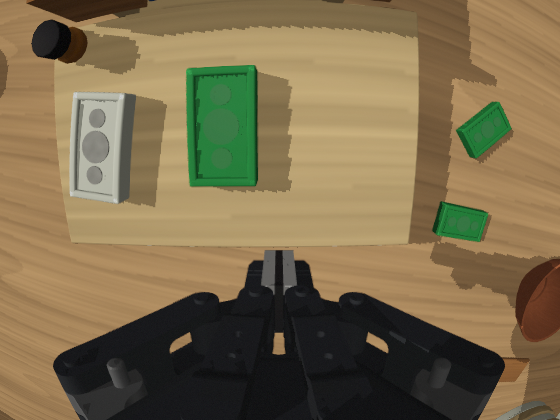

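```bash
python3 - <<'E'
from look import *
T=np.array([[.04,.023,.07],[.04,-.023,.07],[-.04,-.023,.07],[-.04,.023,.07]])
g,r=fit([("side",T,sc([(302,262),(350,291),(262,347),(215,313)]))],[.55,-.02,.1])
print(g,rel(g),np.degrees(g[2]-B[2]),r.tolist())
# wrist, fisheye
ci=vision.camera_info("wrist");R=cv2.Rodrigues(np.array(ci["rvec"]))[0];t=np.array(ci["tvec"]).ravel();K=ci["intrinsics"]
def wp(uv,z):
    d=np.array(uv,float)-K[:2,2];r=np.hypot(*d);th=r/K[0,0];v=R.T@np.array([np.sin(th)*d[0]/r,np.sin(th)*d[1]/r,np.cos(th)])
    c=-R.T@t; return c+v*(z-c[2])/v[2]
for uv,z in [((188,69),.07),((256,66),.07),((257,186),.07),((190,186),.07),((416,13),.05),((409,243),.05),((72,242),.05)]:
    print(uv,rel(wp(uv,z)))
E
```

```text
[ 0.54886462 -0.01467033  0.17689946] [-0.0973 -0.0041] -0.5099634752118021 [[0.1, -1.4], [0.4, -0.1], [-0.1, 0.8], [-0.5, 0.1]]
(188, 69) [-0.0572  0.0194]
(256, 66) [-0.0576 -0.0252]
(257, 186) [-0.1362 -0.0251]
(190, 186) [-0.1357  0.0205]
(416, 13) [-0.0054 -0.1424]
(409, 243) [-0.1864 -0.1446]
(72, 242) [-0.1877  0.1439]
```

{"fn": "jog_arm", "kwargs": {
  "plan": [
    {"xyz": [-0.0017,0.009,0],"angular": [1.02,-5.4,0],"gripper": 0},
    {"xyz": [-0.0017,0.009,0],"angular": [1.02,-5.4,0],"gripper": 0},
    {"xyz": [-0.0016,0.009,0],"angular": [1.02,-5.4,0],"gripper": 0},
    {"xyz": [-0.0016,0.0085,0],"angular": [1.02,-5.4,0],"gripper": 0},
    {"xyz": [0,0,0],"angular": [0,0,0],"gripper": 0}
  ]
}}

```text
clock: 7.7
position: [0.479, -0.0255, 0.1339]
tcp_rot: [-3.14, -0.381, 0.184]
ft_force: [0.7, 0.4, 0.9]
width: 0.0003
```

{"fn": "jog_arm", "kwargs": {
  "plan": [
    {"xyz": [0,0,-0.025],"angular": [0,0,0],"gripper": 0},
    {"xyz": [0,0,-0.025],"angular": [0,0,0],"gripper": 0},
    {"xyz": [0,0,-0.018],"angular": [0,0,0],"gripper": 0},
    {"xyz": [0,0,0],"angular": [0,0,0],"gripper": 0},
    {"xyz": [0,0,0],"angular": [0,0,0],"gripper": 0}
  ]
}}

```text
clock: 8.2
position: [0.4838, -0.025, 0.0687]
tcp_rot: [-3.141, -0.383, 0.184]
ft_force: [0.3, 1.0, 0.8]
width: -0.0
```

```bash
python3 look.py a5; python3 - <<'E'
import cv2
from h import *
a=vision.get_image("wrist"); cv2.imwrite("pics/a5w.png",a[:,:,::-1])
E
```

```text
8.35 [ 0.484  -0.0248  0.0697] [-0.1629 -0.002 ] [-3.141 -0.386  0.184] [-0.4  0.5 -0.4]
```

View pics/a5.png

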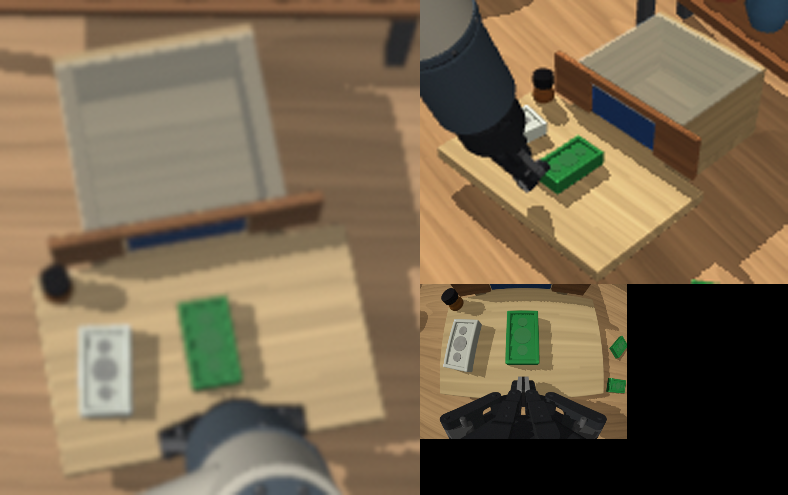

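View pics/a5w.png

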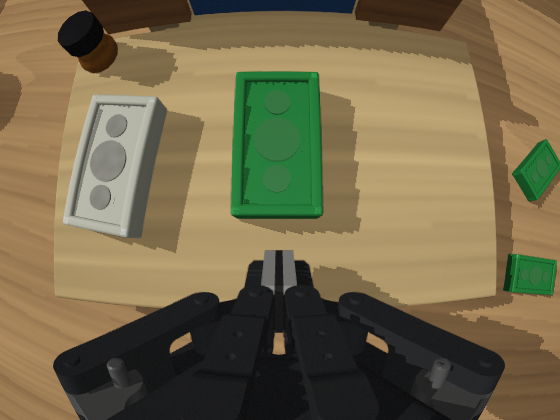

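{"fn": "jog_arm", "kwargs": {
  "plan": [
    {"xyz": [0,0,-0.006],"angular": [0,0,0],"gripper": 0},
    {"xyz": [0,0,-0.006],"angular": [0,0,0],"gripper": 0},
    {"xyz": [0,0,0],"angular": [0,0,0],"gripper": 0},
    {"xyz": [0.0098,0.0018,0],"angular": [0,0,0],"gripper": 0},
    {"xyz": [0.0098,0.0018,0],"angular": [0,0,0],"gripper": 0}
  ]
}}

```text
clock: 8.9
position: [0.5032, -0.0212, 0.0565]
tcp_rot: [-3.141, -0.384, 0.184]
ft_force: [-0.1, 0.3, 0.9]
width: 0.0005
```

{"fn": "jog_arm", "kwargs": {
  "plan": [
    {"xyz": [0.0098,0.0018,0],"angular": [0,0,0],"gripper": 0},
    {"xyz": [0.0098,0.0018,0],"angular": [0,0,0],"gripper": 0},
    {"xyz": [0.0098,0.0018,0],"angular": [0,0,0],"gripper": 0},
    {"xyz": [0.0098,0.0018,0],"angular": [0,0,0],"gripper": 0},
    {"xyz": [0,0,0],"angular": [0,0,0],"gripper": 0}
  ]
}}

```text
clock: 9.4
position: [0.5434, -0.0138, 0.0566]
tcp_rot: [-3.141, -0.385, 0.184]
ft_force: [-0.4, -0.1, -0.1]
width: 0.0001
```

```bash
python3 look.py a6
```

```text
9.55 [ 0.5414 -0.0142  0.0561] [-0.1045 -0.0022] [-3.14  -0.383  0.184] [ 0.2  0.5 -0.2]
```

View pics/a6.png

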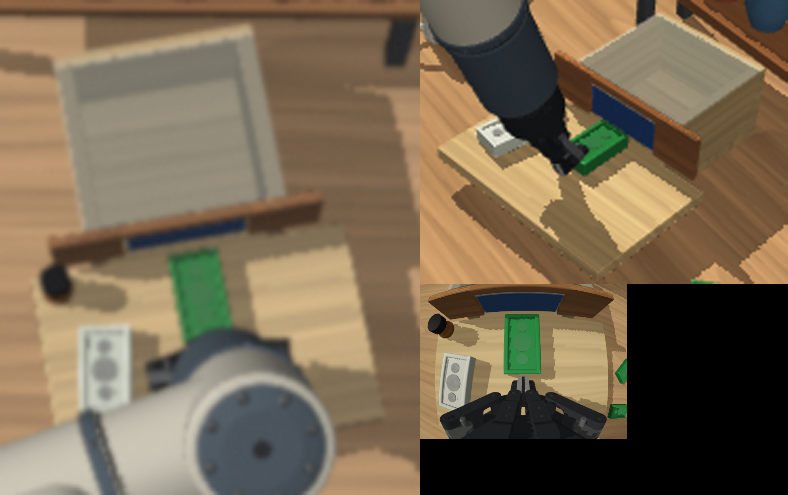

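{"fn": "jog_arm", "kwargs": {
  "plan": [
    {"xyz": [0.0098,0.0018,0],"angular": [0,0,0],"gripper": 0},
    {"xyz": [0.0098,0.0018,0],"angular": [0,0,0],"gripper": 0},
    {"xyz": [0.0098,0.0018,0],"angular": [0,0,0],"gripper": 0},
    {"xyz": [0.0098,0.0018,0],"angular": [0,0,0],"gripper": 0},
    {"xyz": [0,0,0],"angular": [0,0,0],"gripper": 0}
  ]
}}

```text
clock: 10.05
position: [0.5826, -0.0065, 0.0566]
tcp_rot: [-3.141, -0.385, 0.184]
ft_force: [1.0, 0.8, 0.7]
width: 0.0004
```

```bash
python3 look.py a7
```

```text
10.2 [ 0.5808 -0.007   0.0562] [-0.0644 -0.0024] [-3.14  -0.384  0.184] [-0.3  0.7  0.7]
```

View pics/a7.png

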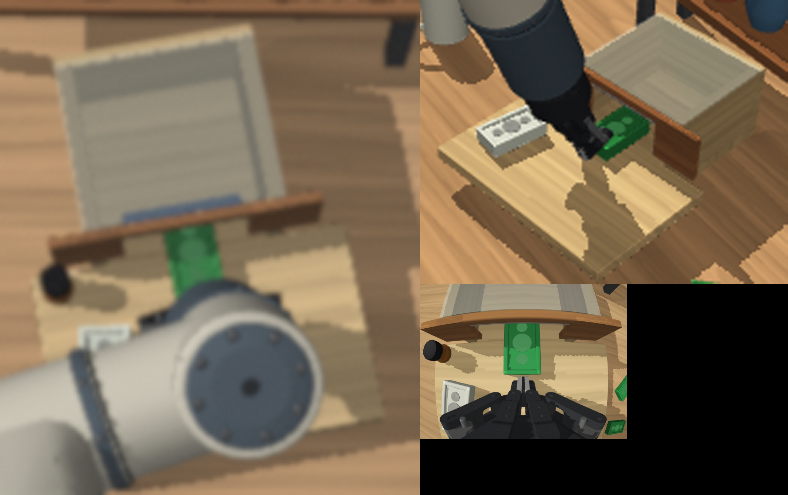

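{"fn": "jog_arm", "kwargs": {
  "plan": [
    {"xyz": [0.0098,0.0018,0],"angular": [0,0,0],"gripper": 0},
    {"xyz": [0.0098,0.0018,0],"angular": [0,0,0],"gripper": 0},
    {"xyz": [0.0098,0.0018,0],"angular": [0,0,0],"gripper": 0},
    {"xyz": [0.0098,0.0018,0],"angular": [0,0,0],"gripper": 0},
    {"xyz": [0,0,0],"angular": [0,0,0],"gripper": 0}
  ]
}}

```text
clock: 10.7
position: [0.6218, 0.0007, 0.0565]
tcp_rot: [-3.141, -0.385, 0.184]
ft_force: [0.0, 1.0, -0.4]
width: 0.0
```

```bash
python3 look.py a8; python3 - <<'E'
import cv2
from h import *
a=vision.get_image("wrist"); cv2.imwrite("pics/a8w.png",a[:,:,::-1])
E
```

```text
10.85 [6.199e-01 2.000e-04 5.610e-02] [-0.0247 -0.0026] [-3.14  -0.383  0.184] [ 0.4  0.7 -0.2]
```

View pics/a8.png

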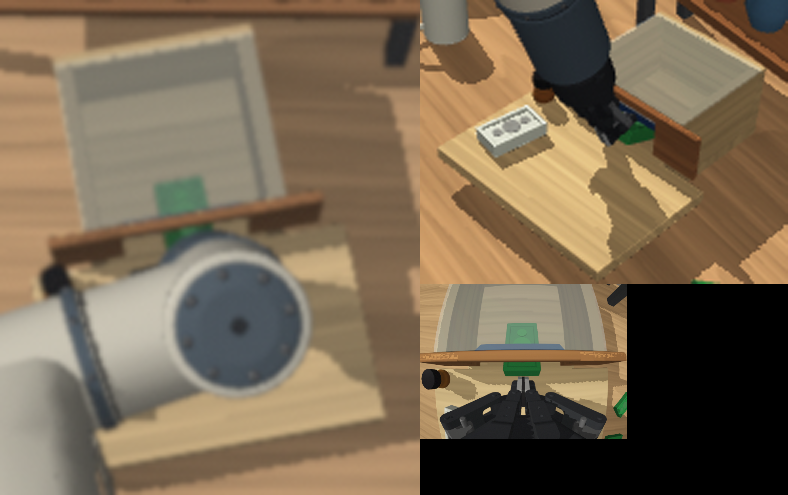

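View pics/a8w.png

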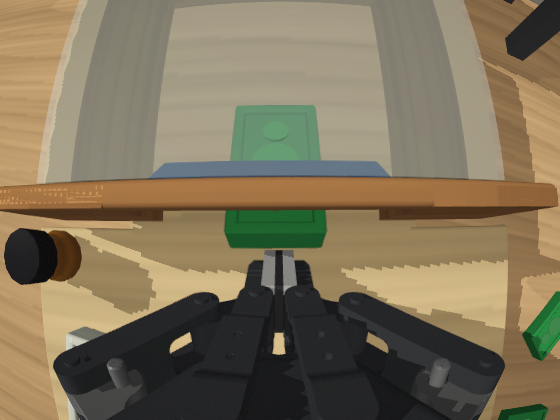

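{"fn": "jog_arm", "kwargs": {
  "plan": [
    {"xyz": [0.0079,0.0015,0],"angular": [0,0,0],"gripper": 0},
    {"xyz": [0.0079,0.0015,0],"angular": [0,0,0],"gripper": 0},
    {"xyz": [0.0069,0.0013,0],"angular": [0,0,0],"gripper": 0},
    {"xyz": [0,0,0],"angular": [0,0,0],"gripper": 0}
  ]
}}

```text
clock: 11.3
position: [0.644, 0.0048, 0.0565]
tcp_rot: [-3.141, -0.385, 0.184]
ft_force: [-1.2, 0.0, -0.3]
width: 0.0003
```

```bash
python3 look.py a9; python3 - <<'E'
import cv2
from h import *
a=vision.get_image("wrist"); cv2.imwrite("pics/a9w.png",a[:,:,::-1])
E
```

```text
11.45 [0.6426 0.0045 0.0562] [-0.0016 -0.0025] [-3.14  -0.383  0.184] [-0.5  0.7  0. ]
```

View pics/a9.png

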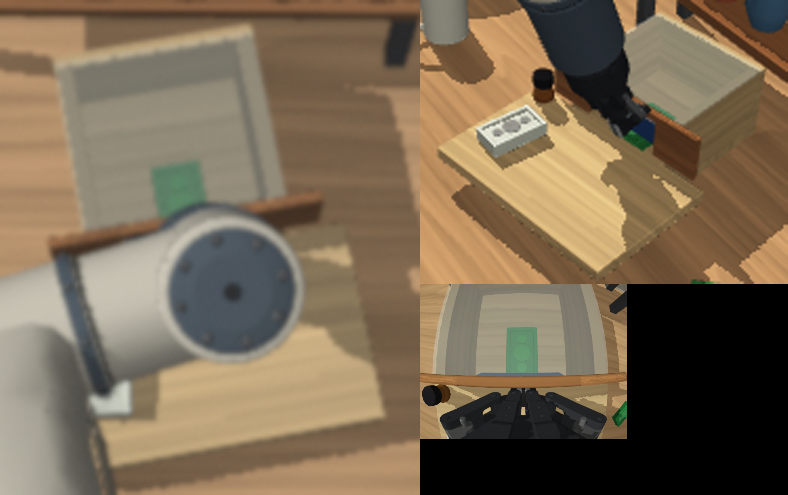

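View pics/a9w.png

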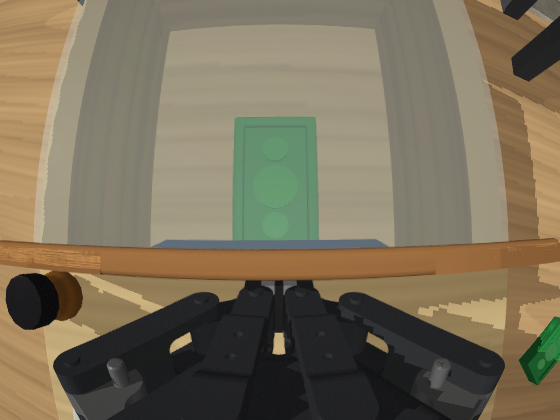

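```bash
cat >> look.py <<'E'
E
python3 - <<'E'
from look import *
ci=vision.camera_info("wrist");R=cv2.Rodrigues(np.array(ci["rvec"]))[0];t=np.array(ci["tvec"]).ravel();K=ci["intrinsics"]
def wp(uv,z):
    d=np.array(uv,float)-K[:2,2];r=np.hypot(*d);th=r/K[0,0];v=R.T@np.array([np.sin(th)*d[0]/r,np.sin(th)*d[1]/r,np.cos(th)])
    c=-R.T@t; return c+v*(z-c[2])/v[2]
for z in (.044,.054,.064):
    print(z,[rel(wp(uv,z)).tolist() for uv in [(234,118),(317,118),(233,240),(319,240)]])
E
```

```text
0.044 [[0.0813, 0.022], [0.0811, -0.025], [0.0129, 0.021], [0.0129, -0.0246]]
0.054 [[0.0772, 0.0205], [0.0771, -0.0237], [0.0128, 0.0196], [0.0128, -0.0234]]
0.064 [[0.0731, 0.019], [0.073, -0.0224], [0.0127, 0.0182], [0.0127, -0.0221]]
```

The mould's width reads about 46 mm along its length at catch-floor height, so it lies flat with its nose at box x ≈ 81 mm. Drawing back.

{"fn": "jog_arm", "kwargs": {
  "plan": [
    {"xyz": [-0.0098,-0.0018,0],"angular": [0,0,0],"gripper": 0},
    {"xyz": [-0.0147,-0.0028,0.001],"angular": [0,0,0],"gripper": 0},
    {"xyz": [-0.0295,-0.0055,0.002],"angular": [0,0,0],"gripper": 0},
    {"xyz": [-0.0295,-0.0055,0.01],"angular": [0,0,0],"gripper": 0},
    {"xyz": [-0.0295,-0.0055,0.03],"angular": [0,0,0],"gripper": 0}
  ]
}}

```text
clock: 12.0
position: [0.5255, -0.0176, 0.0964]
tcp_rot: [-3.14, -0.377, 0.183]
ft_force: [0.2, -0.5, 0.7]
width: -0.0002
```

{"fn": "jog_arm", "kwargs": {
  "plan": [
    {"xyz": [-0.03,-0.005,0.03],"angular": [0,0,0],"gripper": 0},
    {"xyz": [-0.03,-0.005,0.03],"angular": [0,0,0],"gripper": 0},
    {"xyz": [-0.03,-0.005,0.03],"angular": [0,0,0],"gripper": 0},
    {"xyz": [0,0,0],"angular": [0,0,0],"gripper": 0},
    {"xyz": [0,0,0],"angular": [0,0,0],"gripper": 0}
  ]
}}

```text
clock: 12.5
position: [0.439, -0.0316, 0.1901]
tcp_rot: [-3.14, -0.387, 0.184]
ft_force: [-0.7, 0.9, -0.3]
width: -0.0001
```

{"fn": "jog_arm", "kwargs": {
  "plan": [
    {"xyz": [0,0,0],"angular": [0,0,0],"gripper": 0},
    {"xyz": [0,0,0],"angular": [0,0,0],"gripper": 0},
    {"xyz": [0,0,0],"angular": [0,0,0],"gripper": 0},
    {"xyz": [0,0,0],"angular": [0,0,0],"gripper": 0},
    {"xyz": [0,0,0],"angular": [0,0,0],"gripper": 0}
  ]
}}

```text
clock: 13.0
position: [0.4397, -0.0316, 0.1888]
tcp_rot: [-3.141, -0.383, 0.184]
ft_force: [0.1, 0.8, 0.8]
width: -0.0003
```

```bash
python3 look.py b1; python3 - <<'E'
import cv2
from look import *
a=vision.get_image("wrist"); cv2.imwrite("pics/b1w.png",a[:,:,::-1])
a=vision.get_image("side")[130:265,215:390]; cv2.imwrite("pics/b1s.png",cv2.resize(a,None,fx=4,fy=4,interpolation=cv2.INTER_CUBIC)[:,:,::-1])
for n in ("top","side"):
    vision.get_image(n);ci=C[n];R,_=cv2.Rodrigues(np.array(ci["rvec"])); t=np.array(ci["tvec"]).ravel()
    for k in ("green_mould","white_mould","jar"):
        for d in recognise(n,k)[:2]: p=R.T@(np.array(d["at"])-t); print(n,k,round(d["conf"],2),np.round(p,3),rel(p))
E
```

```text
13.15 [ 0.4397 -0.0316  0.1891] [-0.2077 -0.0005] [-3.141 -0.383  0.184] [-0.1 -0.1 -0.6]
top green_mould 0.76 [ 0.505 -0.236  0.009] [-0.1811 -0.213 ]
top green_mould 0.71 [ 0.599 -0.238  0.011] [-0.0894 -0.2324]
top white_mould 0.89 [0.525 0.084 0.066] [-0.1028  0.0975]
top jar 0.51 [ 0.303 -0.421  0.006] [-0.4141 -0.3578]
side green_mould 0.9 [ 0.497 -0.246  0.012] [-0.191  -0.2219]
side green_mould 0.83 [ 0.592 -0.244  0.015] [-0.0969 -0.2374]
side white_mould 0.95 [0.52  0.069 0.07 ] [-0.1098  0.0838]
side jar 0.67 [0.594 0.113 0.078] [-0.0297  0.1129]
```

View pics/b1.png

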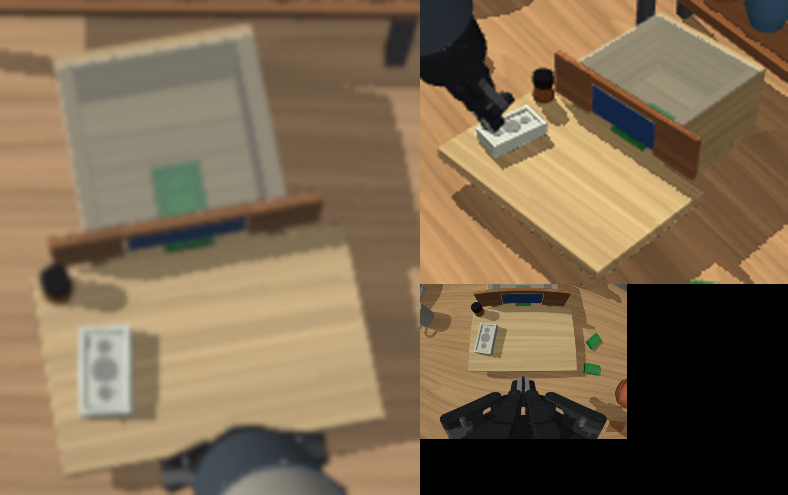

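View pics/b1s.png

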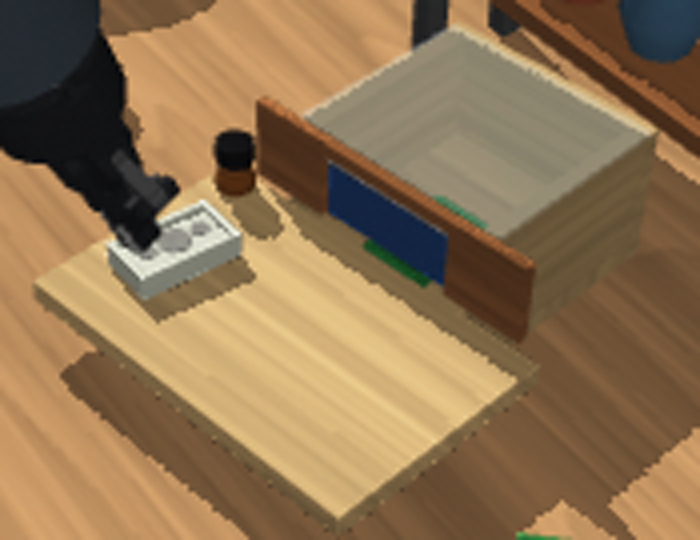

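View pics/b1w.png

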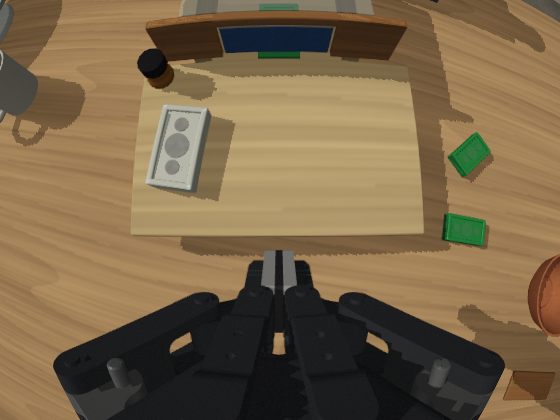

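The flap looks shut. A green strip shows in the gap beneath it, so I'll check that it is the dropped mould and not a tail propped on the edge.

```bash
python3 - <<'E'
from look import *
i=cv2.imread("pics/sidec.png"); j=cv2.imread("pics/b1s.png")
def ps(L): return ((proj("side",P(B,L))-[215,130])*4).round(0).tolist()
def pt(L): return ((proj("top",P(B,L))-[210,90])*3).round(0).tolist()
for nm,L in dict(shelfedge=[[-.006,.023,.05],[-.006,-.023,.05]],flapedge0=[[.001,.054,.053],[.001,-.054,.053]],flapedge_05=[[.004,.054,.0531],[.004,-.054,.0531]],flat_tail_top=[[.001,.023,.044],[.001,-.023,.044]],nose_flat=[[.081,.023,.044],[.081,-.023,.044]],prop_tail_top=[[-.002,.023,.069],[-.002,-.023,.069]]).items(): print(nm,"side",ps(L),"top",pt(L))
a=i[150:300,320:460].astype(int);b=j[150:300,320:460].astype(int)
def blue(m): return (m[...,0]>m[...,2]+30)&(m[...,0]>m[...,1]+20)
print(blue(a).sum(),blue(b).sum(),a[blue(a)].mean(0),b[blue(b)].mean(0))
cr=lambda f:None
import numpy as np
v=np.vstack([cv2.resize(cv2.imread("pics/sidec.png")[140:310,300:470],None,fx=1.7,fy=1.7),cv2.resize(j[140:310,300:470],None,fx=1.7,fy=1.7)])
t0=cv2.imread("pics/top0.png")[150:190,240:310]; t1=vision.get_image("top")[150:190,240:310,::-1]
t=np.vstack([cv2.resize(x,None,fx=7,fy=7,interpolation=cv2.INTER_CUBIC) for x in (t0,t1)])
H=max(len(v),len(t)); o=np.zeros((H,v.shape[1]+t.shape[1],3),np.uint8); o[:len(v),:v.shape[1]]=v;o[:len(t),v.shape[1]:]=t
cv2.imwrite("pics/b2.png",o)
E
```

```text
shelfedge side [[351.0, 241.0], [400.0, 273.0]] top [[166.0, 254.0], [216.0, 245.0]]
flapedge0 side [[326.0, 212.0], [441.0, 288.0]] top [[131.0, 251.0], [248.0, 231.0]]
flapedge_05 side [[329.0, 210.0], [444.0, 286.0]] top [[131.0, 248.0], [248.0, 228.0]]
flat_tail_top side [[358.0, 243.0], [406.0, 275.0]] top [[165.0, 248.0], [215.0, 240.0]]
nose_flat side [[436.0, 192.0], [485.0, 222.0]] top [[150.0, 167.0], [199.0, 159.0]]
prop_tail_top side [[356.0, 217.0], [405.0, 249.0]] top [[165.0, 243.0], [215.0, 235.0]]
5509 5508 [64.13069523 34.84425486 18.30713378] [66.63543936 36.30501089 19.26089325]
```

View pics/b2.png

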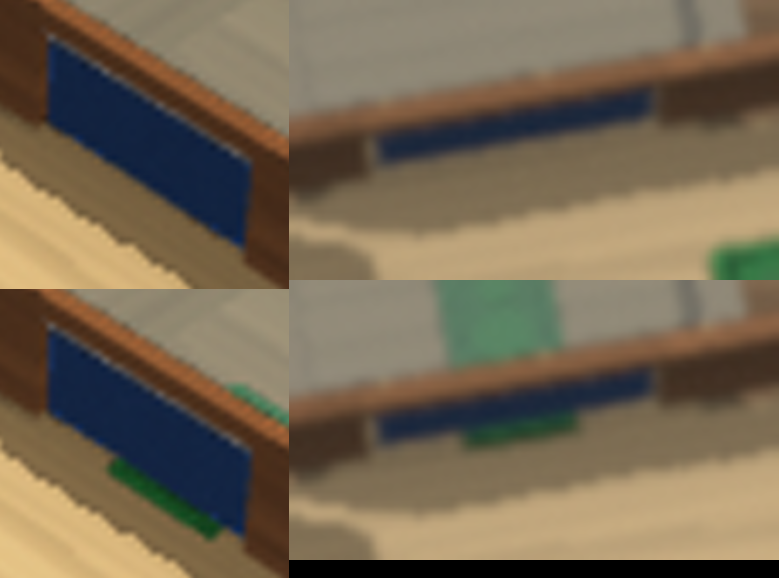

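```bash
python3 - <<'E'
from cell import manip,readout
print(readout.observe()["clock"],manip.sign_off())
E
```

```text
the job is handed in; nothing more can be done
13.7 None
```

The green mould is in the catch and the flap is shut. I handed the job in at 13.7 s; no verdict came back.

**What I did:** I pushed the mould about 83 mm sideways with the shut fingers to line it up with the doorway. I then leaned the fingers back 22° and pushed it in through the flap from behind. The tips reached about 9 mm into the doorway before I drew them straight back and up.

**Last checks:**
- **Mould:** It lies flat on the catch floor, judged from its nearly even width in the wrist picture. Its centre is at about box x = 41 mm, y = −2 mm.
- **Flap:** It hangs shut; the visible blue area in the side picture matches the start (5508 against 5509 pixels).
- **Other things:** The white mould and jar look unmoved within measuring error. The bowl, mug, bottle, brush and rib were never near the fingers; I did not measure them again.
- **Robot:** The fingers are clear of everything.

**Checks that failed or disagreed:**
- A green strip shows under the flap. It fits the dropped mould's end seen through the 8 mm gap behind the shelf edge; a mould propped on the edge would have covered part of the flap.
- After the drop, the recogniser did not report the mould under the clear roof, only the two small look-alikes. The mould's final position therefore rests on my own reading of the pictures.
- The recogniser also gave one false jar position from the top camera; the side camera placed the jar correctly.

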